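Knock the stuck mould out of the casting flask

ROBOT

A 7-joint arm with a two-finger parallel gripper is mounted at the origin on the work surface. World frame = base frame: x ahead of the robot, y to its left, z up, the work surface at z = 0. Lengths are in m, angles in rad, forces in N, time in s.
With the tool pointing down it reaches from about 0.425 to 0.925 m from the base axis. Payload 6.8 kg.
Tool frame: the origin (TCP) lies midway between the tips of the shut fingers; the grasp point (between the pads) lies 19 mm behind it; z points along the fingers, y is the direction in which the jaws open and shut (so a half turn about z gives the same grasp; the last joint's range is limited). The gripper opens to 85 mm and grips with 20 to 120 N. Pads are 22 mm wide; open, the fingers measure 114 mm over their backs; the gripper's body (76 mm by 85 mm) begins 54 mm behind the grasp point. The pads swing forward as they close: fully open they stand 13 mm farther back than shut.
Start: joints at [-1.345, 0.477, 0.022, 1.555, -0.011, 1.109, -0.083], TCP at [0.221, 0.638, 0.231] pointing down, gripper open.
Joint ranges: [-2.96, 2.96], [-0.34, 2.1], [-1.41, 1.46], [0.24, 2.44], [-1.37, 4.51], [0.17, 1.92], [-2.96, 2.96]. Speed limits (rad/s): [2.39, 2.39, 3.14, 3.14, 3.14, 3.14, 3.14].

INTERFACE

Orientations are given as a unit quaternion [w, x, y, z].
In Python, from station import * gives the robot as it stands. The module is installed in compiled form; this text tells all that it offers.
- The arm moves only by the tool jog_arm, never from a script. Its arguments are lists of equal length, an entry for each row: "dp": the shift along the tool's x, y, z in units of 25 mm (1.0 is 25 mm), a list of three; "angular": the turn, a rotation vector about the tool's x, y, z in units of 5 degrees (1.0 is 5 degrees), a list of three; "claw": the finger opening in mm, from 0 to 85.4. A call has exactly 5 rows; each row is the pose to reach, as a shift and turn from the pose commanded when the call began, along the tool's axes at that moment; what a row does not reach only later rows make up. A row lasts 1/10 s, in which the tool goes at most 50 mm and 8.59 degrees, less where a joint would pass 70% of its speed; a pose out of reach is approached as far as the arm can. A call with a gripper value outside its range is refused whole. The fingers move at their own pace and stop on an object; "grip_force" is the grip in N (left out, the last holds). Time passes only in rows, so rows that repeat a pose let the fingers close, or fill a call up. It gives the time, the measured TCP pose, the force and the opening at its end, in the units of the state.
- get_obs(): the state, without advancing time (a new reading comes with each control period).
- read_camera(name): name is "scene" or "top"; returns a dict with "pixels" (384x512x3 uint8, blue, green, red), "camera_matrix" (3x3 intrinsics, pixels), "rvec" (rotation vector, rad) and "tvec" (3), from world to camera coordinates, as OpenCV has them. Camera axes: x right, y down, z forward; pixel columns grow to the right and rows downward; lengths in m; the calibration is good to about 2 mm. A picture is of the moment at which its call begins. There is no depth.
- hand_in(): hands the job in, once; it reports no verdict.
The state is a dict: "t": time; "q": joint angles; "joint_vel": joint speeds; "joint_torque": joint torques, N m; "eef_pos": TCP position; "tool_rot": TCP orientation; "contact_force": force on the tool from outside, world axes, zero at the start; "torque": the same for the moment, N m; "gripper_width": opening from 0.0 (shut) to 1.0 (fully open).
Only numpy, scipy, OpenCV 4.12 (cv2) and the standard library are available. Lean on these libraries where they do the work, as an engineer would, in place of code of your own. Each camera call takes 0.05 s, during which the arm holds its last target.

TASK

The mould is stuck down in the leaning casting flask. Raise the handle of the knockout rod along its slant so that the rod comes up through the hole and pushes the mould well out of the flask, then take the mould out and stand it upright, funnel up, flat on the floor of the cooling tray and let go. It is brittle, so set it down, do not drop it, and leave the other things on the bench where they are.

Things in the scene. Friction and masses are not known exactly. Their poses are not given: they have to be found in the camera images.
- stand: Grey knockout stand, bolted down: base plate 200 x 130 x 14 mm, and a sloping back plate on the robot's side of the flask, ending 25 mm below the flask's rim. Origin: on the bench under its middle; z up, -x is the side to which the flask leans (the robot's), y level. The flask's origin is at (20, 0, 125) mm here.
- flask: Steel casting flask fixed on the stand: round tube, outside diameter 62, bore 48, 80 mm long, on a plate 84 (x) by 70 (y) by 10 mm with a 26 mm hole in its middle. Leans 0.55 rad (31 deg) from vertical, mouth towards the robot's side. Origin: centre of the bore's floor, 125 mm above the bench. z runs along the bore, out of the mouth (rim at z = 80 mm); y level; x away from the robot and up.
- mould: Brittle off-white mould: solid cylinder, diameter 45, 74 mm long, 0.18 to 0.35 kg, a shallow pouring funnel in its top. Origin: centre of its underside; z along its axis towards the funnel. At the start it sits on the bore's floor, its top 6 mm below the flask's rim, so nothing of it can be gripped.
- rod (a joint): Travel of the knockout rod (m) along the flask's z: 0 = lowest, 0.065 = stop; starts at 0 to 0.010. At 0 its flat top (diameter 18 mm) is 13 mm under the bore's floor; it meets the mould at 0.013; at the stop it is 52 mm above the floor and the mould's top 46 mm out of the flask. Stiff: 12 to 17 N to raise; stays where it is left.
- rod_grip (a point): Point on the rod's handle: a black round grip, diameter 22, 72 mm long, parallel to the flask's axis, joined to the rod by an arm under the flask and moving with it. Same axes as the flask. It is 110 mm to the flask's -y side of the bore's axis, at flask z = 30 mm plus the rod's travel. The grip's top end is 30 mm above this point along z, its lower end 42 mm below.
- tray_floor (a point): Centre of the floor of the cooling tray: square aluminium tray, 130 mm outside, white ceramic inlay, fixed to the bench. Inside 118 mm square; the floor is 14 mm above the bench, the rim 10 mm above the floor. z up, x and y along its sides.
- spare_ring: Bystander: a spare open steel ring, diameter 72 mm, 50 mm high, standing; origin: centre of its underside.
- crucible: Bystander: a white ceramic cup, diameter 52 mm, 50 mm high; origin: centre of its underside.
- tongs: Bystander: long steel tongs lying flat, 310 mm long (along its x), 66 mm wide; origin at mid-length, on the bench.
- bowl: Bystander: a black rubber bowl, diameter 120 mm, 60 mm high; origin: centre of its underside.
- jar: Bystander: a closed white jar, diameter 72 mm, 100 mm high; origin: centre of its underside.
- spatula: Bystander: a spatula lying along its x axis, 280 mm long; origin on the bench under its middle.
- brush: Bystander: a brush lying along its x axis, 200 mm long; origin on the bench under its middle.
There are look-alikes about, which are no part of the job. Leave any turquoise look-alike of the mould alone. There is more than one size of the part that bears tray_floor; the job needs the smaller.

How it is judged:
On the way:
1. the knockout rod has come up through the hole and holds the mould well out of the flask's mouth (value of joint rod above 0.035 m and z of mould in the frame of flask between 0.024 and 0.065 m and x of mould in the frame of flask between -0.012 and 0.012 m and y of mould in the frame of flask between -0.012 and 0.012 m), for 0.2 s.
At the end, for the whole second after the job is handed in: The mould stands upright (within 0.08 rad), funnel up, its underside flat on the tray's floor (within 5 mm in height, centre within 60 mm of the tray's centre), at rest and released (horizontal distance between mould and tray_floor below 0.06 m and z of mould in the frame of tray_floor between -0.004 and 0.005 m and angle between mould's own z axis and vertical below 0.08 rad and linear speed of mould below 0.02 m/s and contact force between mould and the fingers below 0.1 N); the robot touches nothing.
It fails at once if the mould is dropped (falls free, out of the fingers, faster than 0.6 m/s) (linear speed of mould above 0.6 m/s and contact force between mould and the fingers below 0.1 N).
It fails at once if another thing on the bench (ring, crucible, tongs, bowl, jar, spatula, brush) is pushed more than 30 mm out of its place (distance of any of spare_ring, crucible, tongs, bowl, jar, spatula, brush from where it was at the start of the episode above 0.03 m).
It also fails if it takes over 54 s, if anything falls off the work surface, if the arm or the gripper's body presses on something with over 40 N, if the wrist force passes 120 N, or if a joint passes its speed limit or range.

## Working session

There is one attempt and no reset: what is moved stays moved. The work goes in short steps, Python scripts to look and compute and a tool call to move; the robot and the scene stay as the last step left them, time stands still between calls to the robot, and variables do not carry over. Pictures are saved under pics/ and viewed, and the job is handed in when it is done.

Besides the shell and the picture viewer there is one more tool, called in YAML: its name, and indented under it one key for each argument. jog_arm: Moves the arm, as the interface text tells. Its arguments: {"type":"object","properties":{"dp":{"type":"array","items":{"type":"array","items":{"type":"number"}}},"angular":{"type":"array","items":{"type":"array","items":{"type":"number"}}},"claw":{"type":"array","items":{"type":"number"}},"grip_force":{"type":"number"}},"required":["dp","angular","claw"]}

```bash
mkdir -p pics; ls; cat > h.py <<'E'
from station import *
import numpy as np, cv2
from scipy.spatial.transform import Rotation as R
def snap(n,f):
    c=read_camera(n); cv2.imwrite('pics/'+f+'.png',c['pixels']); return c
def proj(c,P):
    return cv2.projectPoints(np.array(P,float).reshape(-1,3),np.array(c['rvec'],float),np.array(c['tvec'],float),np.array(c['camera_matrix'],float),None)[0].reshape(-1,2)
def back(c,uv,z):
    K=np.array(c['camera_matrix']);Rm=cv2.Rodrigues(np.array(c['rvec'],float))[0];t=np.array(c['tvec']).reshape(3)
    o=-Rm.T@t; out=[]
    for u,v in np.atleast_2d(uv):
        d=Rm.T@np.linalg.solve(K,[u,v,1]); out.append(o+d*(z-o[2])/d[2])
    return np.array(out)
def crop(img,u,v,w,h,f,s=4):
    x0=max(0,int(u-w/2));y0=max(0,int(v-h/2)); a=img[y0:y0+h,x0:x0+w]
    cv2.imwrite('pics/'+f+'.png',cv2.resize(a,None,fx=s,fy=s,interpolation=cv2.INTER_CUBIC)); print(f,'origin',x0,y0,'scale',s)
E
python3 - <<'E'
from h import *
import pickle
o=get_obs();print(o)
d={n:snap(n,n+'0') for n in('scene','top')}
pickle.dump(d,open('c0.pkl','wb'))
for n in d:
    c=d[n];Rm=cv2.Rodrigues(np.array(c['rvec'],float))[0];print(n,-Rm.T@np.array(c['tvec']).reshape(3),c['camera_matrix'])
E
```

```text
pics
{'t': 0.0, 'q': array([-1.34511808,  0.47779337,  0.02233668,  1.55645476, -0.01148749,
        1.10928201, -0.08309853]), 'joint_vel': array([-0.00073257, -0.00128783, -0.00119643, -0.00069237,  0.00025985,
       -0.00016227,  0.00039366]), 'joint_torque': array([-2.50657496e-05, -5.96441102e+01,  1.60803817e+00, -2.81210732e+01,
        1.24724430e-02,  9.04106651e-03, -3.30868227e-05]), 'eef_pos': array([0.22096297, 0.63718645, 0.23032877]), 'tool_rot': array([-7.87605396e-05,  1.66099987e-01,  9.86108501e-01, -9.01202640e-04]), 'contact_force': array([-0.43121725, -1.10181697, -0.11520938]), 'torque': array([ 0.08027124, -0.03235493,  0.00367496]), 'gripper_width': 1.0014105353766376}
scene [ 1.39074103 -0.44031028  0.93114757] [[374.04861484   0.         253.69910029]
 [  0.         374.04861484 200.12104971]
 [  0.           0.           1.        ]]
top [ 0.27121453 -0.01031529  1.46823133] [[452.18907148   0.         255.52794463]
 [  0.         452.18907148 188.80685771]
 [  0.           0.           1.        ]]
```

View pics/scene0.png

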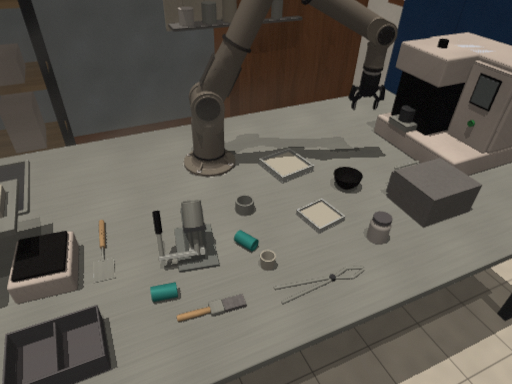

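View pics/top0.png

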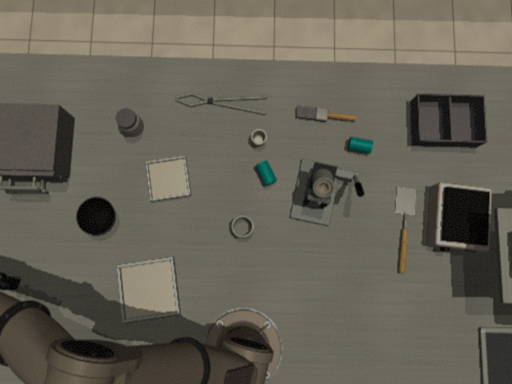

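Both pictures show the flask on its stand near top(321,187) and two trays: the small one at top(168,179) and the larger one at top(148,289). Two turquoise cylinders lie at top(265,172) and (360,145), and I'll leave those alone.

```bash
python3 - <<'E'
from h import *
import pickle
d=pickle.load(open('c0.pkl','rb'))
crop(d['top']['pixels'],328,190,100,80,'t_fl',8)
crop(d['scene']['pixels'],190,232,100,80,'s_fl',8)
crop(d['top']['pixels'],168,179,64,56,'t_tr',10)
E
```

```text
t_fl origin 278 150 scale 8
s_fl origin 140 192 scale 8
t_tr origin 136 151 scale 10
```

View pics/t_fl.png

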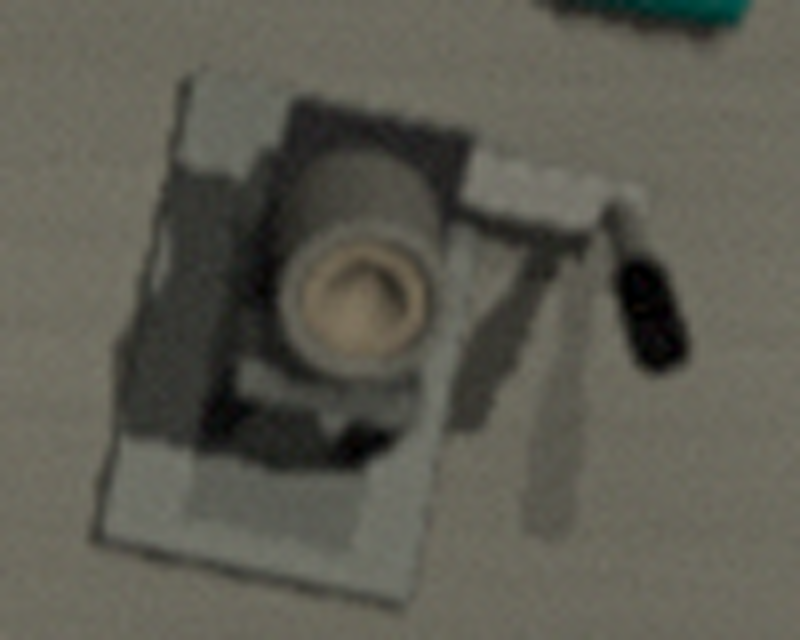

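View pics/s_fl.png

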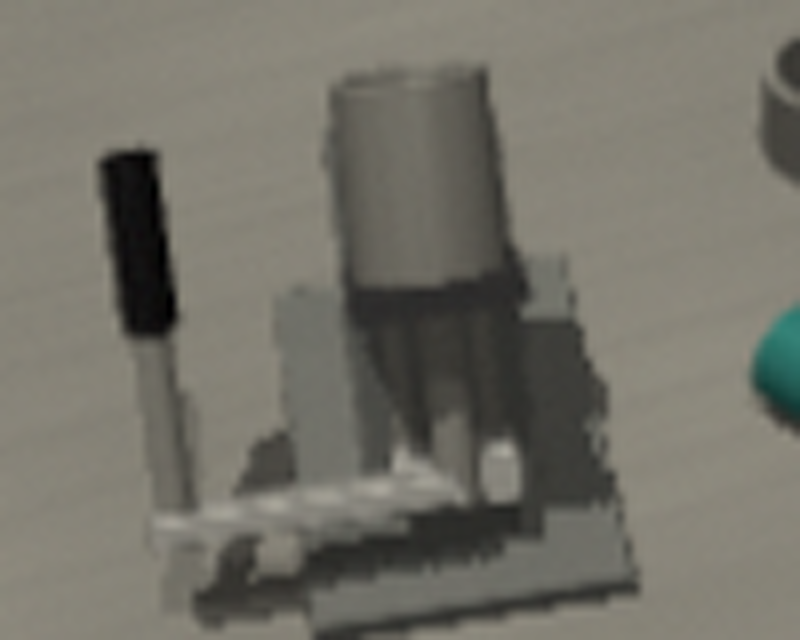

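View pics/t_tr.png

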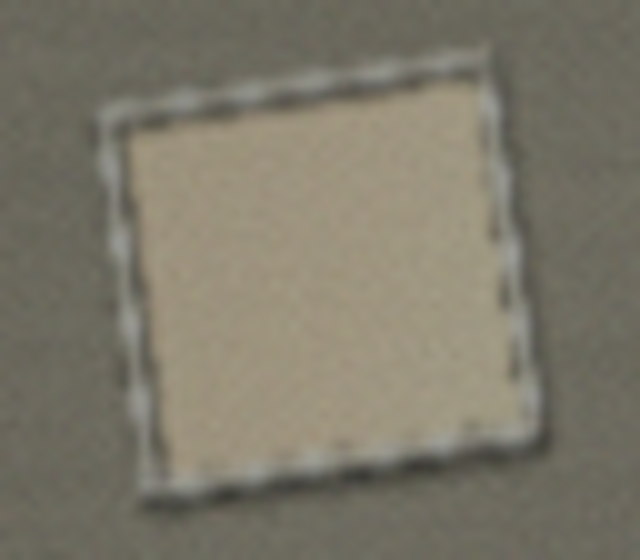

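```bash
cat >> h.py <<'E'
A=0.55
def stand_T(x,y,yaw):
    T=np.eye(4);T[:3,:3]=R.from_euler('z',yaw).as_matrix();T[:3,3]=[x,y,0];return T
def flask_T(x,y,yaw):
    F=np.eye(4);F[:3,:3]=R.from_euler('y',-A).as_matrix();F[:3,3]=[.02,0,.125];return stand_T(x,y,yaw)@F
def ap(T,P): return (T[:3,:3]@np.atleast_2d(P).T).T+T[:3,3]
E
cat > fit.py <<'E'
from h import *
import pickle
from scipy.optimize import least_squares
d=pickle.load(open('c0.pkl','rb'));t,s=d['top'],d['scene']
T=lambda u,v:(278+u/8-.5*(7/8),150+v/8-.5*7/8)
S=lambda u,v:(140+u/8-.5*7/8,192+v/8-.5*7/8)
obs=[(t,T(187,72),'st',(.1,.065,.014)),(t,T(97,538),'st',(-.1,.065,.014)),(t,T(408,603),'st',(-.1,-.065,.014)),
(t,T(361,305),'fl',(0,0,.08)),(t,T(668,355),'gr',.030),(t,T(632,260),'gr',-.042),
(s,S(637,580),'st',(.1,.065,.014)),(s,S(410,78),'fl',(0,0,.08)),(s,S(130,155),'gr',.030),(s,S(151,332),'gr',-.042)]
def res(p,full=False):
    F=flask_T(*p[:3]);St=stand_T(*p[:3]);r=[]
    for c,uv,k,P in obs:
        W=ap(St,P) if k=='st' else ap(F,P) if k=='fl' else ap(F,(0,-.11,.03+p[3]+P))
        r.append(proj(c,W)[0]-uv)
    return np.array(r) if full else np.ravel(r)
g=back(t,T(290,330),.014)[0]
q=least_squares(res,[g[0],g[1],-.2,.005],loss='soft_l1');print(q.x);print(res(q.x,True).round(1))
F=flask_T(*q.x[:3]);print('flask origin',F[:3,3],'z',F[:3,2],'rim',ap(F,(0,0,.08)),'grip',ap(F,(0,-.11,.03+q.x[3])))
U=lambda u,v:(136+u/10-.45,151+v/10-.45)
C=back(t,[U(100,105),U(487,48),U(540,445),U(148,500)],.024);print(C,C.mean(0),[np.linalg.norm(C[i]-C[i-1]) for i in range(4)])
np.save('fit.npy',np.r_[q.x,C.mean(0)[:2]])
E
python3 fit.py
```

```text
[ 0.50007372 -0.22547042 -0.17708684  0.00417327]
[[ 0.  -1.2]
 [ 0.1 -0.2]
 [ 0.8 -0.4]
 [ 0.2  0.7]
 [-1.1 -0.1]
 [ 0.4  2.7]
 [ 0.7  0.2]
 [-0.2 -0.5]
 [-0.2 -0.1]
 [ 0.5  0.4]]
flask origin [ 0.51976094 -0.22899367  0.125     ] z [-0.51451295  0.092078    0.85252452] rim [[ 0.4785999  -0.22162743  0.19320196]] grip [[ 0.48280045 -0.33412678  0.15413355]]
[[0.58302262 0.32813252 0.024     ]
 [0.60503245 0.20352599 0.024     ]
 [0.47465805 0.18067984 0.024     ]
 [0.45401209 0.30531146 0.024     ]] [0.5291813  0.25441245 0.024     ] [np.float64(0.13101342590571588), np.float64(0.1265354480594139), np.float64(0.1323609856328636), np.float64(0.12633011115410156)]
```

```bash
cat >> h.py <<'E'
import json,sys
fit=np.load('fit.npy') if __import__('os').path.exists('fit.npy') else None
def Rt(F): f=F[:3,:3]; return np.c_[f[:,0],-f[:,1],-f[:,2]]
def cur():
    o=get_obs();w,x,y,z=o['tool_rot'];return np.array(o['eef_pos']),R.from_quat([x,y,z,w]).as_matrix(),o
def move(p,Rm,n=5):
    p0,R0,o=cur(); d=R0.T@(np.array(p)-p0)/.025; r=R.from_matrix(R0.T@Rm).as_rotvec(degrees=True)/5
    print('total dp',d.round(3),'ang',r.round(3),'t',o['t'],'w',o['gripper_width'])
    for i in range(1,n+1): print((d*i/n).round(2).tolist(),(r*i/n).round(2).tolist())
E
python3 - <<'E'
from h import *
F=flask_T(*fit[:3]);T=Rt(F);g=ap(F,(0,-.11,.03+fit[3]))[0];pre=g+.08*F[:3,2];print('pre',pre,T)
p0,R0,o=cur()
# way along arc with -171deg yaw, vertical
a0=np.arctan2(p0[1],p0[0]);a1=np.arctan2(pre[1],pre[0]);print(a0,a1)
n=5
Rv=np.array([[np.cos(fit[2]),np.sin(fit[2]),0],[np.sin(fit[2]),-np.cos(fit[2]),0],[0,0,-1.]])
yaw0=np.arctan2(R0[1,0],R0[0,0]);yaw1=fit[2];print(np.degrees([yaw0,yaw1]))
cp,cR=p0,R0
for k in range(1,n+1):
    f=k/n;a=a0+(a1-a0)*f;r=.66+(np.hypot(*pre[:2])-.66)*f;y=yaw0+(yaw1-yaw0)*f
    p=np.array([r*np.cos(a),r*np.sin(a),.31]);Rm=np.array([[np.cos(y),np.sin(y),0],[np.sin(y),-np.cos(y),0],[0,0,-1.]])
    print(k,p.round(3),(cR.T@(p-cp)/.025).round(2),(R.from_matrix(cR.T@Rm).as_rotvec(degrees=True)/5).round(2));cp,cR=p,Rm
E
```

```text
pre [ 0.44163941 -0.32676054  0.22233551] [[ 0.83919194 -0.17616272  0.51451295]
 [-0.15018304 -0.98436106 -0.092078  ]
 [ 0.52268723 -0.         -0.85252452]]
1.2369673711874496 -0.6369933332451588
[160.87429339 -10.1463284 ]
1 [0.415 0.484 0.31 ] [-9.34 -3.24 -3.18] [-0.02  0.01  6.84]
2 [0.544 0.288 0.31 ] [-9.37 -0.54  0.  ] [0.   0.   6.84]
3 [0.59  0.067 0.31 ] [-8.94  1.45  0.  ] [0.   0.   6.84]
4 [ 0.552 -0.148  0.31 ] [-8.11  3.23  0.  ] [0.   0.   6.84]
5 [ 0.442 -0.327  0.31 ] [-6.94  4.73  0.  ] [0.   0.   6.84]
```

jog_arm:
  dp:
    - [-1.87,-0.65,-0.64]
    - [-3.74,-1.3,-1.27]
    - [-5.6,-1.94,-1.9]
    - [-7.47,-2.6,-2.54]
    - [-9.34,-3.24,-3.18]
  angular:
    - [0,0,1.37]
    - [0,0,2.74]
    - [0,0,4.1]
    - [0,0,5.47]
    - [0,0,6.84]
  claw: [85,85,85,85,85]
  grip_force: 60

```text
t: 0.6
eef_pos: [0.4091, 0.4887, 0.3081]
tool_rot: [-0.0, 0.451, 0.893, -0.0]
contact_force: [0.5, 0.2, -0.8]
gripper_width: 0.995
```

jog_arm:
  dp:
    - [-1.87,-0.11,0]
    - [-3.74,-0.22,0]
    - [-5.6,-0.32,0]
    - [-7.5,-0.43,0]
    - [-9.37,-0.54,0]
  angular:
    - [0,0,1.37]
    - [0,0,2.74]
    - [0,0,4.1]
    - [0,0,5.47]
    - [0,0,6.84]
  claw: [85,85,85,85,85]

```text
t: 1.1
eef_pos: [0.5377, 0.2925, 0.3076]
tool_rot: [-0.0, 0.693, 0.721, -0.0]
contact_force: [0.4, 0.9, 0.2]
gripper_width: 0.997
```

jog_arm:
  dp:
    - [-1.79,0.29,0]
    - [-3.58,0.58,0]
    - [-5.36,0.87,0]
    - [-7.15,1.16,0]
    - [-8.94,1.45,0]
  angular:
    - [0,0,1.37]
    - [0,0,2.74]
    - [0,0,4.1]
    - [0,0,5.47]
    - [0,0,6.84]
  claw: [85,85,85,85,85]

```text
t: 1.6
eef_pos: [0.5828, 0.071, 0.3076]
tool_rot: [-0.0, 0.875, 0.485, -0.0]
contact_force: [0.4, 0.3, -1.5]
gripper_width: 0.997
```

jog_arm:
  dp:
    - [-1.62,0.65,0]
    - [-3.24,1.29,0]
    - [-4.87,1.94,0]
    - [-6.49,2.58,0]
    - [-8.11,3.23,0]
  angular:
    - [0,0,1.37]
    - [0,0,2.74]
    - [0,0,4.1]
    - [0,0,5.47]
    - [0,0,6.84]
  claw: [85,85,85,85,85]

```text
t: 2.1
eef_pos: [0.5442, -0.1437, 0.3076]
tool_rot: [-0.0, 0.978, 0.206, -0.0]
contact_force: [1.0, -0.6, 0.2]
gripper_width: 1.0
```

```bash
python3 - <<'E'
from h import *
F=flask_T(*fit[:3]);T=Rt(F);g=ap(F,(0,-.11,.03+fit[3]))[0];pre=g+.1*F[:3,2]
p,Rm,o=cur();print(p,o['q'].round(2),o['contact_force'].round(1));move(pre,T)
E
```

```text
[ 0.54418672 -0.14367793  0.30764872] [-0.5   0.28  0.81  1.77 -0.22  1.18 -0.78] [ 1.  -0.6  0.2]
total dp [-7.056  4.812  2.728] ang [-1.873  6.118  6.615] t 2.1 w 1.000188519987133
[-1.41, 0.96, 0.55] [-0.37, 1.22, 1.32]
[-2.82, 1.92, 1.09] [-0.75, 2.45, 2.65]
[-4.23, 2.89, 1.64] [-1.12, 3.67, 3.97]
[-5.64, 3.85, 2.18] [-1.5, 4.89, 5.29]
[-7.06, 4.81, 2.73] [-1.87, 6.12, 6.62]
```

jog_arm:
  dp:
    - [-1.1,0.8,0.45]
    - [-2.2,1.6,0.9]
    - [-3.3,2.4,1.35]
    - [-4.4,3.1,1.8]
    - [-5.6,3.9,2.2]
  angular:
    - [-0.3,1.0,1.06]
    - [-0.6,2.0,2.12]
    - [-0.9,3.0,3.2]
    - [-1.2,3.95,4.25]
    - [-1.5,4.9,5.3]
  claw: [85,85,85,85,85]

```text
t: 2.6
eef_pos: [0.4558, -0.2892, 0.2525]
tool_rot: [0.019, 0.975, -0.026, 0.221]
contact_force: [0.2, 0.2, -0.5]
gripper_width: 0.994
```

```bash
cat > m.py <<'E'
from h import *
# usage: frame-z offset of TCP from flask origin: x y z
v=[float(a) for a in sys.argv[1:4]]
F=flask_T(*fit[:3]);T=Rt(F)
p,Rm,o=cur();print(p.round(4),'q',o['q'].round(2),'f',o['contact_force'].round(1),'flaskframe',(F[:3,:3].T@(p-F[:3,3])).round(4))
move(ap(F,v)[0],T)
E
python3 m.py 0 -.11 .135
```

```text
[ 0.4558 -0.2892  0.2525] q [-0.34  0.04  0.95  2.19 -0.44  0.58 -0.69] f [ 0.2  0.2 -0.5] flaskframe [ 0.022  -0.0705  0.1361]
total dp [-1.048  1.47   0.092] ang [-0.381  1.173  1.319] t 2.6 w 0.9942072241733391
[-0.21, 0.29, 0.02] [-0.08, 0.23, 0.26]
[-0.42, 0.59, 0.04] [-0.15, 0.47, 0.53]
[-0.63, 0.88, 0.05] [-0.23, 0.7, 0.79]
[-0.84, 1.18, 0.07] [-0.3, 0.94, 1.06]
[-1.05, 1.47, 0.09] [-0.38, 1.17, 1.32]
```

jog_arm:
  dp:
    - [-0.21,0.3,0.02]
    - [-0.42,0.6,0.04]
    - [-0.65,0.9,0.05]
    - [-0.85,1.2,0.07]
    - [-1.05,1.47,0.09]
  angular:
    - [-0.08,0.23,0.26]
    - [-0.15,0.47,0.53]
    - [-0.23,0.7,0.8]
    - [-0.3,0.94,1.06]
    - [-0.38,1.17,1.32]
  claw: [85,85,70,60,60]

```text
t: 3.1
eef_pos: [0.4316, -0.3243, 0.2403]
tool_rot: [0.024, 0.959, -0.084, 0.269]
contact_force: [0.4, -0.5, 0.5]
gripper_width: 0.705
```

```bash
python3 m.py 0 -.11 .085; python3 - <<'E'
from h import *
import pickle
d={n:snap(n,n+'1') for n in('scene','top')};pickle.dump(d,open('c1.pkl','wb'))
crop(d['top']['pixels'],345,190,100,80,'t1',6)
crop(d['scene']['pixels'],180,215,100,90,'s1',6)
a=cv2.imread('pics/t1.png');b=cv2.imread('pics/s1.png');
h=max(a.shape[0],b.shape[0]);o=np.zeros((h,1200,3),np.uint8);o[:a.shape[0],:600]=a;o[:b.shape[0],600:]=b;cv2.imwrite('pics/m1.png',cv2.resize(o,(800,int(h*2/3))))
E
```

```text
[ 0.4316 -0.3243  0.2403] q [-0.24  0.04  0.98  2.26 -0.72  0.48 -0.44] f [ 0.4 -0.5  0.5] flaskframe [ 0.0006 -0.1094  0.1348]
total dp [-0.018  0.028  1.994] ang [-0.011  0.036  0.03 ] t 3.1 w 0.7047228001103963
[-0.0, 0.01, 0.4] [-0.0, 0.01, 0.01]
[-0.01, 0.01, 0.8] [-0.0, 0.01, 0.01]
[-0.01, 0.02, 1.2] [-0.01, 0.02, 0.02]
[-0.01, 0.02, 1.59] [-0.01, 0.03, 0.02]
[-0.02, 0.03, 1.99] [-0.01, 0.04, 0.03]
t1 origin 295 150 scale 6
s1 origin 130 170 scale 6
```

View pics/m1.png

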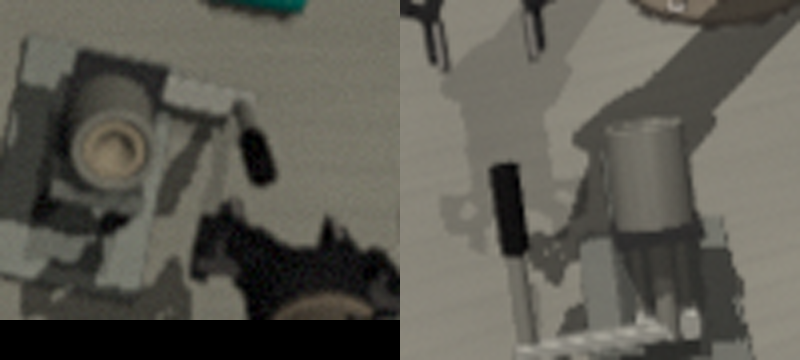

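jog_arm:
  dp:
    - [0,0,0.5]
    - [0,0.01,1.0]
    - [0,0.02,1.5]
    - [-0.01,0.02,1.75]
    - [-0.02,0.03,2.0]
  angular:
    - [0,0,0]
    - [0,0,0]
    - [0,0,0]
    - [0,0,0]
    - [0,0.04,0.03]
  claw: [60,60,60,60,60]

```text
t: 3.7
eef_pos: [0.4579, -0.3286, 0.197]
tool_rot: [0.023, 0.959, -0.083, 0.27]
contact_force: [-0.5, -0.1, -0.3]
gripper_width: 0.703
```

jog_arm:
  dp:
    - [0,0,0.6]
    - [0,0,1.2]
    - [0,0,1.8]
    - [0,0,2.3]
    - [0,0,2.6]
  angular:
    - [0,0,0]
    - [0,0,0]
    - [0,0,0]
    - [0,0,0]
    - [0,0,0]
  claw: [60,60,60,60,60]

```text
t: 4.2
eef_pos: [0.4916, -0.3339, 0.141]
tool_rot: [0.023, 0.959, -0.083, 0.27]
contact_force: [-0.3, -0.3, -0.5]
gripper_width: 0.702
```

```bash
python3 m.py 0 -.11 .02;  python3 - <<'E'
from h import *
c=snap('scene','s2');crop(c['pixels'],165,215,100,80,'s2c',6)
E
```

```text
[ 0.4916 -0.3339  0.141 ] q [ 0.19  0.34  0.51  2.23 -1.36  0.4   0.12] f [-0.3 -0.3 -0.5] flaskframe [ 0.0005 -0.1083  0.0184]
total dp [-0.02   0.069 -0.063] ang [-0.035  0.023  0.037] t 4.2 w 0.7016628150138364
[-0.0, 0.01, -0.01] [-0.01, 0.0, 0.01]
[-0.01, 0.03, -0.03] [-0.01, 0.01, 0.01]
[-0.01, 0.04, -0.04] [-0.02, 0.01, 0.02]
[-0.02, 0.06, -0.05] [-0.03, 0.02, 0.03]
[-0.02, 0.07, -0.06] [-0.03, 0.02, 0.04]
s2c origin 115 175 scale 6
```

View pics/s2c.png

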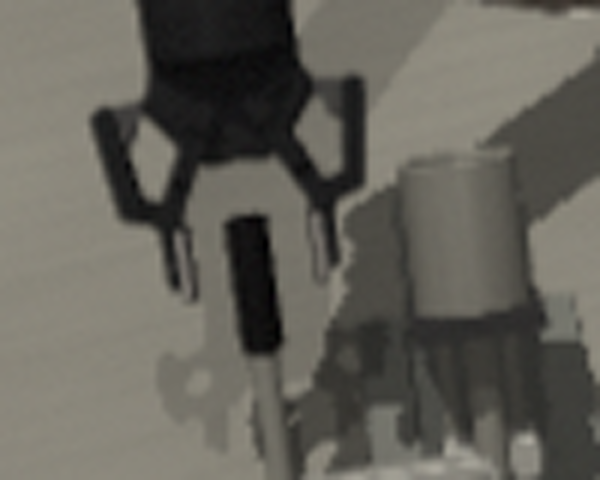

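The handle sits between the fingers: handle at crop (255,285), fingers at (183,260) and (322,240). Closing now.

jog_arm:
  dp:
    - [-0.02,0.07,0]
    - [-0.02,0.07,0]
    - [-0.02,0.07,0]
    - [-0.02,0.07,0]
    - [-0.02,0.07,0]
  angular:
    - [0,0,0]
    - [0,0,0]
    - [0,0,0]
    - [0,0,0]
    - [0,0,0]
  claw: [40,20,15,15,15]
  grip_force: 80

```text
t: 4.75
eef_pos: [0.4903, -0.3352, 0.1421]
tool_rot: [0.023, 0.959, -0.083, 0.271]
contact_force: [-1.3, 4.6, 2.6]
gripper_width: 0.231
```

jog_arm:
  dp:
    - [0,0,0]
    - [0,0,0]
    - [0,0,0]
    - [0,0,0]
    - [0,0,0]
  angular:
    - [0,0,0]
    - [0,0,0]
    - [0,0,0]
    - [0,0,0]
    - [0,0,0]
  claw: [15,15,15,15,15]

```text
t: 5.25
eef_pos: [0.4903, -0.3353, 0.1421]
tool_rot: [0.023, 0.959, -0.083, 0.271]
contact_force: [-1.9, 5.1, 3.8]
gripper_width: 0.237
```

```bash
python3 m.py 0 -.11 .02
```

```text
[ 0.4903 -0.3353  0.1421] q [ 0.19  0.34  0.51  2.24 -1.36  0.41  0.13] f [-1.9  5.1  3.8] flaskframe [ 0.0002 -0.1098  0.02  ]
total dp [-0.006  0.008 -0.002] ang [-0.042  0.001  0.029] t 5.25 w 0.2366049132803826
[-0.0, 0.0, -0.0] [-0.01, 0.0, 0.01]
[-0.0, 0.0, -0.0] [-0.02, 0.0, 0.01]
[-0.0, 0.0, -0.0] [-0.03, 0.0, 0.02]
[-0.0, 0.01, -0.0] [-0.03, 0.0, 0.02]
[-0.01, 0.01, -0.0] [-0.04, 0.0, 0.03]
```

jog_arm:
  dp:
    - [0,0,-0.15]
    - [0,0,-0.3]
    - [0,0,-0.45]
    - [0,0,-0.6]
    - [0,0,-0.75]
  angular:
    - [0,0,0]
    - [0,0,0]
    - [0,0,0]
    - [0,0,0]
    - [0,0,0]
  claw: [15,15,15,15,15]

```text
t: 5.75
eef_pos: [0.481, -0.3334, 0.1573]
tool_rot: [0.023, 0.959, -0.083, 0.27]
contact_force: [9.3, 0.6, -11.4]
gripper_width: 0.233
```

```bash
python3 m.py 0 -.11 .076;python3 - <<'E'
from h import *
c=snap('scene','s3');crop(c['pixels'],165,215,100,80,'s3c',6)
E
```

```text
[ 0.481  -0.3334  0.1573] q [ 0.16  0.3   0.55  2.24 -1.27  0.42  0.05] f [  9.3   0.6 -11.4] flaskframe [ 1.000e-04 -1.096e-01  3.790e-02]
total dp [-0.006  0.009 -1.524] ang [-0.037  0.017  0.038] t 5.75 w 0.23290561762041817
[-0.0, 0.0, -0.3] [-0.01, 0.0, 0.01]
[-0.0, 0.0, -0.61] [-0.01, 0.01, 0.02]
[-0.0, 0.01, -0.91] [-0.02, 0.01, 0.02]
[-0.0, 0.01, -1.22] [-0.03, 0.01, 0.03]
[-0.01, 0.01, -1.52] [-0.04, 0.02, 0.04]
s3c origin 115 175 scale 6
```

View pics/s3c.png

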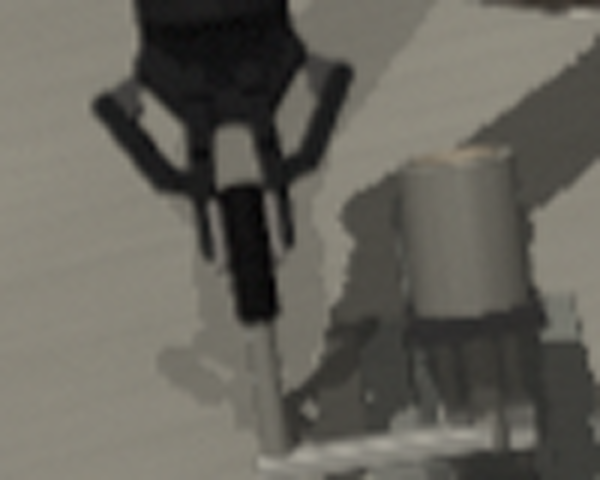

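The rod and arm are rising with the hand, and the mould's rim now shows at the flask mouth, crop (480,152). I'll keep lifting.

jog_arm:
  dp:
    - [0,0,-0.2]
    - [0,0,-0.4]
    - [0,0,-0.6]
    - [0,0,-0.75]
    - [0,0,-0.9]
  angular:
    - [0,0,0]
    - [0,0,0]
    - [0,0,0]
    - [0,0,0]
    - [0,0,0]
  claw: [15,15,15,15,15]

```text
t: 6.3
eef_pos: [0.4695, -0.3312, 0.1765]
tool_rot: [0.023, 0.959, -0.083, 0.27]
contact_force: [9.6, 1.7, -11.7]
gripper_width: 0.24
```

jog_arm:
  dp:
    - [0,0,-0.15]
    - [0,0,-0.3]
    - [0,0,-0.45]
    - [0,0,-0.65]
    - [0,0,-0.65]
  angular:
    - [0,0,0]
    - [0,0,0]
    - [0,0,0]
    - [0,0,0]
    - [0,0,0]
  claw: [15,15,15,15,15]

```text
t: 6.8
eef_pos: [0.4609, -0.3296, 0.1907]
tool_rot: [0.022, 0.959, -0.083, 0.27]
contact_force: [2.2, 5.8, -1.0]
gripper_width: 0.24
```

```bash
python3 m.py 0 -.11 .076;python3 - <<'E'
from h import *
c=snap('scene','s4');crop(c['pixels'],165,215,100,80,'s4c',6)
E
```

```text
[ 0.4609 -0.3296  0.1907] q [ 0.09  0.2   0.64  2.26 -1.07  0.44 -0.13] f [ 2.2  5.8 -1. ] flaskframe [ 0.     -0.1094  0.0771]
total dp [-0.002  0.026  0.043] ang [-0.049  0.012  0.037] t 6.8 w 0.23960365324334504
[-0.0, 0.01, 0.01] [-0.01, 0.0, 0.01]
[-0.0, 0.01, 0.02] [-0.02, 0.0, 0.01]
[-0.0, 0.02, 0.03] [-0.03, 0.01, 0.02]
[-0.0, 0.02, 0.03] [-0.04, 0.01, 0.03]
[-0.0, 0.03, 0.04] [-0.05, 0.01, 0.04]
s4c origin 115 175 scale 6
```

View pics/s4c.png

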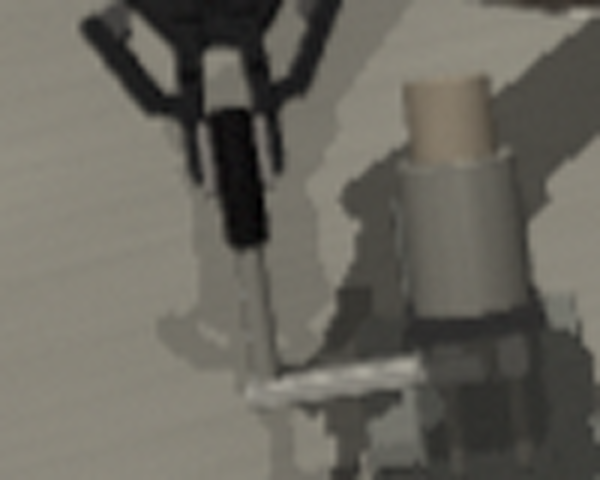

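jog_arm:
  dp:
    - [0,0,0]
    - [0,0,0]
    - [0,0,0]
    - [0,0,0]
    - [0,0,0]
  angular:
    - [0,0,0]
    - [0,0,0]
    - [0,0,0]
    - [0,0,0]
    - [0,0,0]
  claw: [45,60,60,60,60]

```text
t: 7.35
eef_pos: [0.4602, -0.3319, 0.191]
tool_rot: [0.024, 0.959, -0.085, 0.27]
contact_force: [-0.4, -0.0, -0.3]
gripper_width: 0.703
```

jog_arm:
  dp:
    - [0,0,-0.5]
    - [0,0,-1.1]
    - [0,0,-1.8]
    - [0,0,-2.4]
    - [0,0,-2.9]
  angular:
    - [0,0,0]
    - [0,0,0]
    - [0,0,0]
    - [0,0,0]
    - [0,0,0]
  claw: [60,60,60,60,60]

```text
t: 7.85
eef_pos: [0.4225, -0.3253, 0.2534]
tool_rot: [0.024, 0.959, -0.085, 0.271]
contact_force: [0.1, -0.2, 0.1]
gripper_width: 0.703
```

```bash
python3 m.py 0 0 .15;python3 - <<'E'
from h import *
import pickle
d={n:snap(n,n+'5') for n in('scene','top')};pickle.dump(d,open('c5.pkl','wb'))
crop(d['top']['pixels'],330,190,100,80,'t5',6)
crop(d['scene']['pixels'],180,215,100,90,'s5',6)
a=cv2.imread('pics/t5.png');b=cv2.imread('pics/s5.png');
h=max(a.shape[0],b.shape[0]);o=np.zeros((h,1200,3),np.uint8);o[:a.shape[0],:600]=a;o[:b.shape[0],600:]=b;cv2.imwrite('pics/m5.png',cv2.resize(o,(800,int(h*2/3))))
E
```

```text
[ 0.4225 -0.3253  0.2534] q [-0.04 -0.01  0.76  2.25 -0.6   0.49 -0.55] f [ 0.1 -0.2  0.1] flaskframe [-1.000e-04 -1.119e-01  1.506e-01]
total dp [ 0.005 -4.477  0.027] ang [-0.009 -0.001  0.008] t 7.85 w 0.7030706813077208
[0.0, -0.9, 0.01] [-0.0, -0.0, 0.0]
[0.0, -1.79, 0.01] [-0.0, -0.0, 0.0]
[0.0, -2.69, 0.02] [-0.01, -0.0, 0.0]
[0.0, -3.58, 0.02] [-0.01, -0.0, 0.01]
[0.01, -4.48, 0.03] [-0.01, -0.0, 0.01]
t5 origin 280 150 scale 6
s5 origin 130 170 scale 6
```

View pics/m5.png

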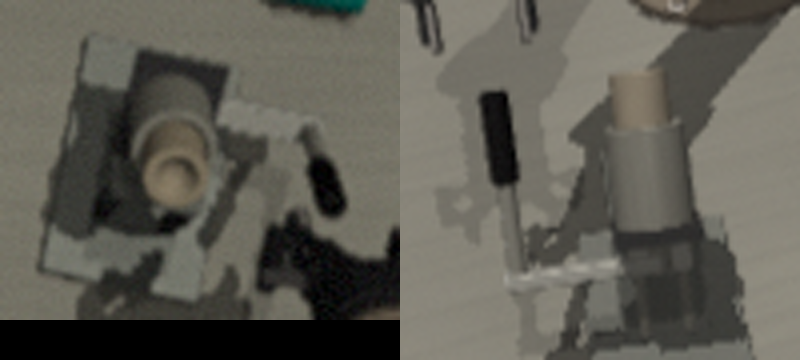

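The picture shows the mould well out of the flask: its top is at top(324,195), and the handle has stayed up. Next I'll check the predicted mould-top position and move over it.

```bash
python3 - <<'E'
from h import *
import pickle
d=pickle.load(open('c5.pkl','rb'));F=flask_T(*fit[:3])
for z in(.118,.122,.126): print(z,proj(d['top'],ap(F,(0,0,z))),proj(d['scene'],ap(F,(0,0,z))))
print('fl rim mid',proj(d['scene'],ap(F,(0,0,.08))))
E
```

```text
0.118 [[323.58074313 193.49851487]] [[188.97659693 188.88724321]]
0.122 [[323.65520092 194.04952942]] [[188.80451155 187.62430408]]
0.126 [[323.73009812 194.60379578]] [[188.6322667  186.36019469]]
fl rim mid [[190.6034973  200.82710727]]
```

jog_arm:
  dp:
    - [0,-0.9,0]
    - [0,-1.8,0]
    - [0,-2.7,0]
    - [0,-3.6,0.02]
    - [0,-4.48,0.03]
  angular:
    - [0,0,0]
    - [0,0,0]
    - [0,0,0]
    - [0,0,0]
    - [0,0,0]
  claw: [70,85,85,85,85]

```text
t: 8.45
eef_pos: [0.443, -0.2135, 0.2514]
tool_rot: [0.023, 0.959, -0.084, 0.27]
contact_force: [-0.0, -0.4, -0.9]
gripper_width: 0.992
```

```bash
python3 m.py 0 0 .15;python3 - <<'E'
from h import *
d={n:snap(n,n+'6') for n in('scene','top')}
crop(d['top']['pixels'],330,190,100,80,'t5',6)
crop(d['scene']['pixels'],180,215,100,90,'s5',6)
a=cv2.imread('pics/t5.png');b=cv2.imread('pics/s5.png');
h=max(a.shape[0],b.shape[0]);o=np.zeros((h,1200,3),np.uint8);o[:a.shape[0],:600]=a;o[:b.shape[0],600:]=b;cv2.imwrite('pics/m6.png',cv2.resize(o,(800,int(h*2/3))))
E
```

```text
[ 0.443  -0.2135  0.2514] q [-0.04 -0.12  0.42  2.35 -0.17  0.37 -1.22] f [-0.  -0.4 -0.9] flaskframe [-0.0007  0.0017  0.1487]
total dp [ 0.026  0.07  -0.053] ang [-0.022  0.014  0.016] t 8.45 w 0.9923378589074761
[0.01, 0.01, -0.01] [-0.0, 0.0, 0.0]
[0.01, 0.03, -0.02] [-0.01, 0.01, 0.01]
[0.02, 0.04, -0.03] [-0.01, 0.01, 0.01]
[0.02, 0.06, -0.04] [-0.02, 0.01, 0.01]
[0.03, 0.07, -0.05] [-0.02, 0.01, 0.02]
t5 origin 280 150 scale 6
s5 origin 130 170 scale 6
```

View pics/m6.png

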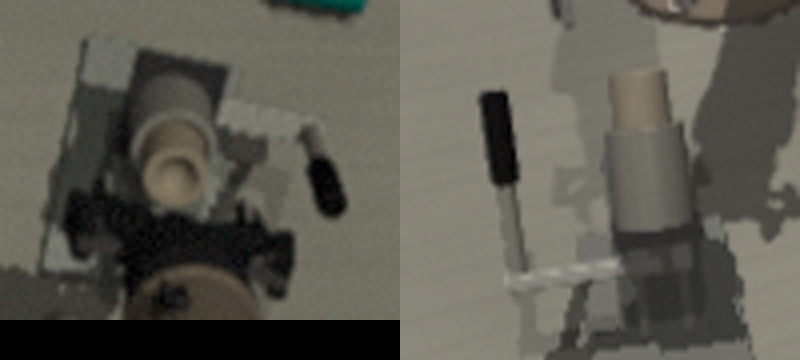

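jog_arm:
  dp:
    - [0.03,0.07,0.3]
    - [0.03,0.07,0.8]
    - [0.03,0.07,1.3]
    - [0.03,0.07,1.7]
    - [0.03,0.07,2.0]
  angular:
    - [0,0,0]
    - [0,0,0]
    - [0,0,0]
    - [0,0,0]
    - [0,0,0]
  claw: [85,85,85,85,85]

```text
t: 9.05
eef_pos: [0.469, -0.2221, 0.2088]
tool_rot: [0.024, 0.959, -0.085, 0.27]
contact_force: [0.0, -1.0, 0.6]
gripper_width: 0.993
```

```bash
python3 m.py 0 0 .084;python3 - <<'E'
from h import *
d={n:snap(n,n+'7') for n in('scene','top')}
crop(d['top']['pixels'],330,190,100,80,'t5',6)
crop(d['scene']['pixels'],180,195,100,90,'s5',6)
a=cv2.imread('pics/t5.png');b=cv2.imread('pics/s5.png');
h=max(a.shape[0],b.shape[0]);o=np.zeros((h,1200,3),np.uint8);o[:a.shape[0],:600]=a;o[:b.shape[0],600:]=b;cv2.imwrite('pics/m7.png',cv2.resize(o,(800,int(h*2/3))))
E
```

```text
[ 0.469  -0.2221  0.2088] q [-0.12  0.02  0.54  2.36 -0.53  0.26 -0.86] f [ 0.  -1.   0.6] flaskframe [ 0.0001 -0.0021  0.0982]
total dp [-0.003 -0.085  0.568] ang [0.001 0.018 0.009] t 9.05 w 0.9932513650660126
[-0.0, -0.02, 0.11] [0.0, 0.0, 0.0]
[-0.0, -0.03, 0.23] [0.0, 0.01, 0.0]
[-0.0, -0.05, 0.34] [0.0, 0.01, 0.01]
[-0.0, -0.07, 0.45] [0.0, 0.01, 0.01]
[-0.0, -0.09, 0.57] [0.0, 0.02, 0.01]
t5 origin 280 150 scale 6
s5 origin 130 150 scale 6
```

View pics/m7.png

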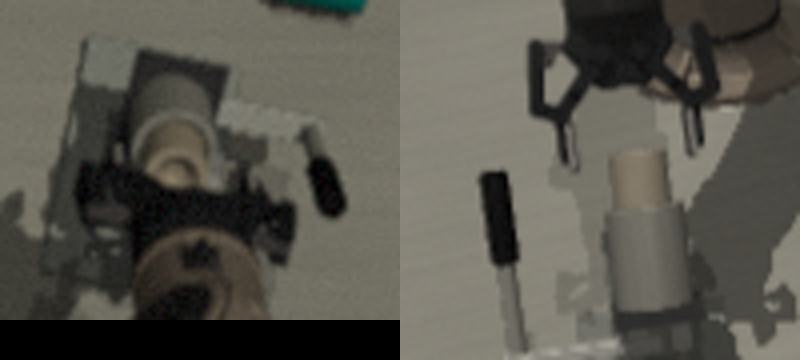

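jog_arm:
  dp:
    - [0,-0.12,0.12]
    - [0,-0.12,0.24]
    - [0,-0.12,0.36]
    - [0,-0.12,0.48]
    - [0,-0.12,0.57]
  angular:
    - [0,0,0]
    - [0,0,0]
    - [0,0,0]
    - [0,0,0]
    - [0,0,0]
  claw: [85,85,85,85,85]

```text
t: 9.65
eef_pos: [0.477, -0.2197, 0.1978]
tool_rot: [0.024, 0.959, -0.084, 0.271]
contact_force: [-0.7, -0.4, 1.2]
gripper_width: 0.995
```

jog_arm:
  dp:
    - [0,0,0]
    - [0,0,0]
    - [0,0,0]
    - [0,0,0]
    - [0,0,0]
  angular:
    - [0,0,0]
    - [0,0,0]
    - [0,0,0]
    - [0,0,0]
    - [0,0,0]
  claw: [70,60,55,52,50]
  grip_force: 40

```text
t: 10.15
eef_pos: [0.4769, -0.2195, 0.1978]
tool_rot: [0.024, 0.959, -0.084, 0.27]
contact_force: [-0.1, -0.2, 0.2]
gripper_width: 0.583
```

```bash
python3 m.py 0 0 .084;python3 - <<'E'
from h import *
d={n:snap(n,n+'8') for n in('scene','top')}
crop(d['scene']['pixels'],180,195,80,70,'s8',9)
E
```

```text
[ 0.4769 -0.2195  0.1978] q [-0.1   0.06  0.51  2.36 -0.66  0.24 -0.74] f [-0.1 -0.2  0.2] flaskframe [0.0006 0.0018 0.085 ]
total dp [-0.026  0.072  0.041] ang [-0.014  0.001  0.015] t 10.15 w 0.5830568708742927
[-0.01, 0.01, 0.01] [-0.0, 0.0, 0.0]
[-0.01, 0.03, 0.02] [-0.01, 0.0, 0.01]
[-0.02, 0.04, 0.02] [-0.01, 0.0, 0.01]
[-0.02, 0.06, 0.03] [-0.01, 0.0, 0.01]
[-0.03, 0.07, 0.04] [-0.01, 0.0, 0.01]
s8 origin 140 160 scale 9
```

View pics/s8.png

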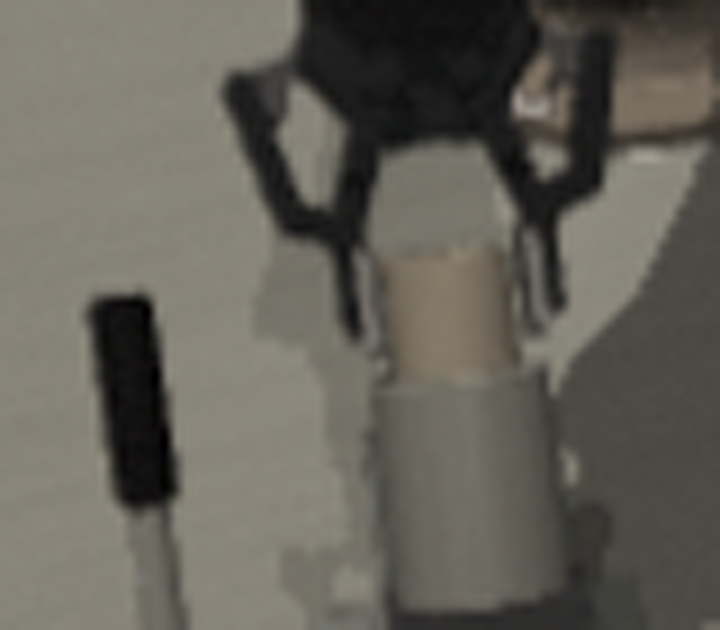

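The mould, at crop (450,310), is centred between the pads with similar gaps on both sides. Closing.

jog_arm:
  dp:
    - [0,0,0]
    - [0,0,0]
    - [0,0,0]
    - [0,0,0]
    - [0,0,0]
  angular:
    - [0,0,0]
    - [0,0,0]
    - [0,0,0]
    - [0,0,0]
    - [0,0,0]
  claw: [47,44,40,40,40]
  grip_force: 45

```text
t: 10.75
eef_pos: [0.4769, -0.2199, 0.1979]
tool_rot: [0.024, 0.959, -0.085, 0.271]
contact_force: [-3.4, -1.0, 2.5]
gripper_width: 0.516
```

jog_arm:
  dp:
    - [0,0,0]
    - [0,0,-0.1]
    - [0,0,-0.25]
    - [0,0,-0.4]
    - [0,0,-0.5]
  angular:
    - [0,0,0]
    - [0,0,0]
    - [0,0,0]
    - [0,0,0]
    - [0,0,0]
  claw: [40,40,40,40,40]

```text
t: 11.25
eef_pos: [0.4703, -0.2181, 0.2083]
tool_rot: [0.024, 0.959, -0.084, 0.27]
contact_force: [1.4, -2.2, -2.8]
gripper_width: 0.516
```

```bash
python3 m.py 0 0 .135;python3 - <<'E'
from h import *
d={n:snap(n,n+'9') for n in('scene','top')}
crop(d['scene']['pixels'],180,195,80,70,'s9',9)
E
```

```text
[ 0.4703 -0.2181  0.2083] q [-0.14  0.02  0.54  2.36 -0.52  0.26 -0.88] f [ 1.4 -2.2 -2.8] flaskframe [0.0004 0.002  0.0975]
total dp [-0.017  0.078 -1.5  ] ang [-0.016  0.009  0.02 ] t 11.25 w 0.5163426844692477
[-0.0, 0.02, -0.3] [-0.0, 0.0, 0.0]
[-0.01, 0.03, -0.6] [-0.01, 0.0, 0.01]
[-0.01, 0.05, -0.9] [-0.01, 0.01, 0.01]
[-0.01, 0.06, -1.2] [-0.01, 0.01, 0.02]
[-0.02, 0.08, -1.5] [-0.02, 0.01, 0.02]
s9 origin 140 160 scale 9
```

View pics/s9.png

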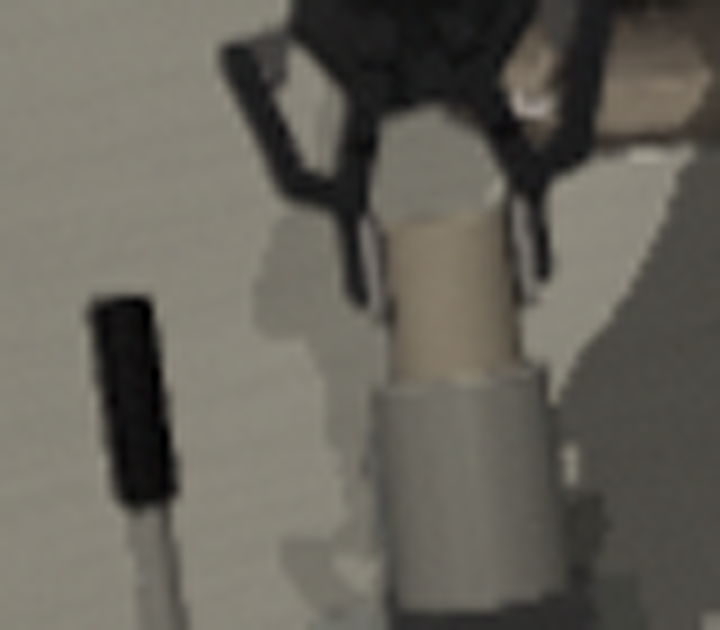

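The mould is rising with the fingers: its top is at crop (450,215) and the rim stays at (460,378). Next I'll pull it clear.

jog_arm:
  dp:
    - [0,0,-0.25]
    - [0,0,-0.5]
    - [0,0,-0.8]
    - [0,0,-1.1]
    - [0,0,-1.4]
  angular:
    - [0,0,0]
    - [0,0,0]
    - [0,0,0]
    - [0,0,0]
    - [0,0,0]
  claw: [40,40,40,40,40]

```text
t: 11.85
eef_pos: [0.4515, -0.2145, 0.2376]
tool_rot: [0.023, 0.959, -0.084, 0.269]
contact_force: [0.1, 0.4, -2.8]
gripper_width: 0.516
```

```bash
python3 m.py 0 0 .150;python3 - <<'E'
from h import *
d={n:snap(n,n+'10') for n in('scene','top')}
crop(d['scene']['pixels'],180,185,80,70,'s10',9)
p,Rm,o=cur()
y=fit[2];V=np.array([[np.cos(y),np.sin(y),0],[np.sin(y),-np.cos(y),0],[0,0,-1.]])
print('A: up & forward, vertical');move([.52,-.13,.33],V)
E
```

```text
[ 0.4515 -0.2145  0.2376] q [-0.11 -0.08  0.49  2.36 -0.22  0.33 -1.17] f [ 0.1  0.4 -2.8] flaskframe [-0.0006  0.0023  0.1324]
total dp [ 0.022  0.091 -0.704] ang [-0.023  0.031  0.02 ] t 11.85 w 0.5160058458995478
[0.0, 0.02, -0.14] [-0.0, 0.01, 0.0]
[0.01, 0.04, -0.28] [-0.01, 0.01, 0.01]
[0.01, 0.05, -0.42] [-0.01, 0.02, 0.01]
[0.02, 0.07, -0.56] [-0.02, 0.02, 0.02]
[0.02, 0.09, -0.7] [-0.02, 0.03, 0.02]
s10 origin 140 150 scale 9
A: up & forward, vertical
total dp [ 3.7   -3.815 -2.036] ang [-0.018 -6.294  0.022] t 11.95 w 0.5115192576207929
[0.74, -0.76, -0.41] [-0.0, -1.26, 0.0]
[1.48, -1.53, -0.81] [-0.01, -2.52, 0.01]
[2.22, -2.29, -1.22] [-0.01, -3.78, 0.01]
[2.96, -3.05, -1.63] [-0.01, -5.04, 0.02]
[3.7, -3.82, -2.04] [-0.02, -6.29, 0.02]
```

View pics/s10.png

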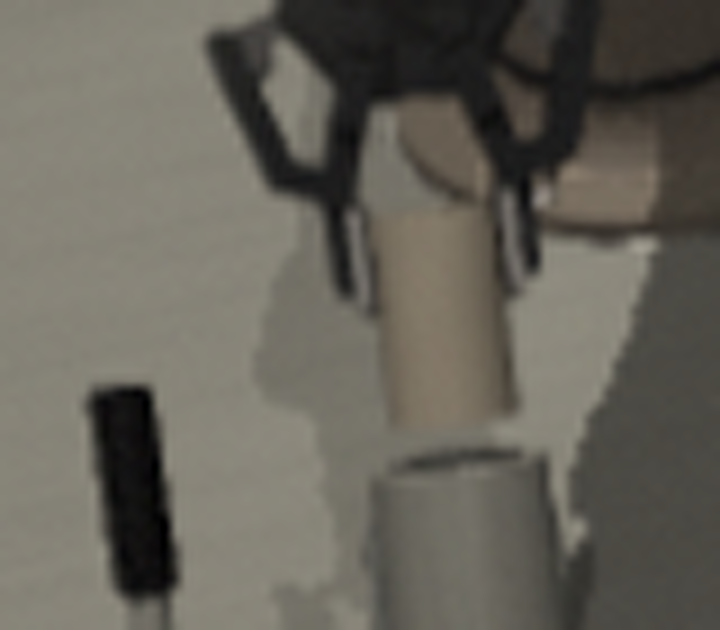

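The mould is completely out: its underside is at crop (450,420), above the rim at (465,465). I'll go straight up first and then turn it upright.

jog_arm:
  dp:
    - [0.3,0,-0.4]
    - [0.6,0,-0.9]
    - [0.9,0,-1.4]
    - [1.2,0,-1.8]
    - [1.5,0,-2.1]
  angular:
    - [0,0,0]
    - [0,0,0]
    - [0,0,0]
    - [0,-0.5,0]
    - [0,-1,0]
  claw: [40,40,40,40,40]

```text
t: 12.45
eef_pos: [0.4562, -0.2155, 0.3023]
tool_rot: [0.019, 0.97, -0.085, 0.227]
contact_force: [0.3, -0.5, -2.4]
gripper_width: 0.516
```

```bash
python3 - <<'E'
from h import *
p,Rm,o=cur();print(p,o['q'].round(2))
y=fit[2];V=np.array([[np.cos(y),np.sin(y),0],[np.sin(y),-np.cos(y),0],[0,0,-1.]])
move([.53,-.10,.31],V)
E
```

```text
[ 0.45621337 -0.21547468  0.30227722] [-0.05 -0.13  0.39  2.2  -0.05  0.62 -1.36]
total dp [ 2.019 -5.062  0.661] ang [-0.02  -5.265  0.022] t 12.45 w 0.5157803149452185
[0.4, -1.01, 0.13] [-0.0, -1.05, 0.0]
[0.81, -2.02, 0.26] [-0.01, -2.11, 0.01]
[1.21, -3.04, 0.4] [-0.01, -3.16, 0.01]
[1.62, -4.05, 0.53] [-0.02, -4.21, 0.02]
[2.02, -5.06, 0.66] [-0.02, -5.26, 0.02]
```

jog_arm:
  dp:
    - [0.4,-1.0,0.13]
    - [0.81,-2.0,0.26]
    - [1.21,-3.0,0.4]
    - [1.62,-4.0,0.53]
    - [2.02,-5.06,0.66]
  angular:
    - [0,-1.05,0]
    - [0,-2.1,0]
    - [0,-3.16,0]
    - [0,-4.2,0]
    - [-0.02,-5.26,0.02]
  claw: [40,40,40,40,40]

```text
t: 12.95
eef_pos: [0.5313, -0.0991, 0.3098]
tool_rot: [-0.0, 0.996, -0.088, -0.001]
contact_force: [0.5, -0.9, -2.1]
gripper_width: 0.514
```

```bash
python3 - <<'E'
from h import *
p,Rm,o=cur();print(p,o['q'].round(2))
y=fit[2]+.4;V=np.array([[np.cos(y),np.sin(y),0],[np.sin(y),-np.cos(y),0],[0,0,-1.]])
move([.545,.08,.25],V)
E
```

```text
[ 0.53130245 -0.09910363  0.30977302] [-0.15  0.18  0.26  1.79 -0.05  1.17 -1.63]
total dp [-0.716 -7.149  2.392] ang [-3.000e-03  1.200e-02 -4.577e+00] t 12.95 w 0.5137420497764918
[-0.14, -1.43, 0.48] [-0.0, 0.0, -0.92]
[-0.29, -2.86, 0.96] [-0.0, 0.0, -1.83]
[-0.43, -4.29, 1.44] [-0.0, 0.01, -2.75]
[-0.57, -5.72, 1.91] [-0.0, 0.01, -3.66]
[-0.72, -7.15, 2.39] [-0.0, 0.01, -4.58]
```

jog_arm:
  dp:
    - [-0.14,-1.4,0.2]
    - [-0.29,-2.8,0.5]
    - [-0.43,-4.2,0.8]
    - [-0.57,-5.7,1.1]
    - [-0.72,-7.15,1.4]
  angular:
    - [0,0,-0.9]
    - [0,0,-1.8]
    - [0,0,-2.7]
    - [0,0,-3.6]
    - [0,0,-4.5]
  claw: [40,40,40,40,40]

```text
t: 13.45
eef_pos: [0.5443, 0.0807, 0.2737]
tool_rot: [0.0, 0.994, 0.11, 0.001]
contact_force: [0.8, 0.6, -2.5]
gripper_width: 0.513
```

```bash
python3 - <<'E'
from h import *
p,Rm,o=cur();print(p,o['q'].round(2))
y=.6;V=np.array([[np.cos(y),np.sin(y),0],[np.sin(y),-np.cos(y),0],[0,0,-1.]])
move([fit[4],fit[5],.18],V)
E
```

```text
[0.54431899 0.08073278 0.27371834] [-0.34  0.23  0.1   1.81 -0.02  1.1  -1.59]
total dp [ 0.918 -6.914  3.746] ang [ 0.01  -0.014 -4.358] t 13.45 w 0.5126860338691464
[0.18, -1.38, 0.75] [0.0, -0.0, -0.87]
[0.37, -2.77, 1.5] [0.0, -0.01, -1.74]
[0.55, -4.15, 2.25] [0.01, -0.01, -2.61]
[0.73, -5.53, 3.0] [0.01, -0.01, -3.49]
[0.92, -6.91, 3.75] [0.01, -0.01, -4.36]
```

jog_arm:
  dp:
    - [0.18,-1.38,0.7]
    - [0.37,-2.77,1.4]
    - [0.55,-4.15,2.1]
    - [0.73,-5.53,2.9]
    - [0.92,-6.91,3.75]
  angular:
    - [0,0,-0.87]
    - [0,0,-1.7]
    - [0,0,-2.6]
    - [0,0,-3.5]
    - [0,0,-4.36]
  claw: [40,40,40,40,40]

```text
t: 13.95
eef_pos: [0.5298, 0.2539, 0.1794]
tool_rot: [0.001, 0.955, 0.295, 0.001]
contact_force: [0.9, 0.5, -2.8]
gripper_width: 0.516
```

```bash
python3 - <<'E'
from h import *
p,Rm,o=cur();print(p,Rm[:,2],o['q'].round(2),o['contact_force'])
c=snap('scene','s11');u=proj(c,[p])[0];print(u)
for k in(.03,.037,.045): print(k,proj(c,[p-[0,0,k]]))
crop(c['pixels'],u[0],u[1],80,70,'s11c',9)
c=snap('top','t11')
E
```

```text
[0.52984712 0.25393103 0.17939386] [ 1.64950150e-03 -5.87657561e-04 -9.99998467e-01] [-0.52  0.39 -0.05  1.82  0.02  0.93 -1.55] [ 0.92779083  0.45000986 -2.83735627]
[326.37081022 179.24295839]
0.03 [[325.15728349 186.14453734]]
0.037 [[324.87901079 187.72713204]]
0.045 [[324.56320021 189.52321248]]
s11c origin 286 144 scale 9
```

View pics/s11c.png

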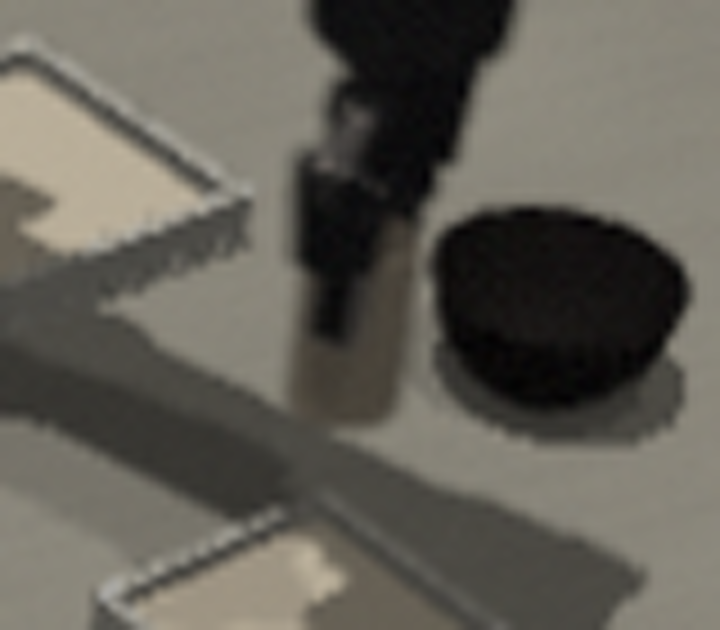

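View pics/t11.png

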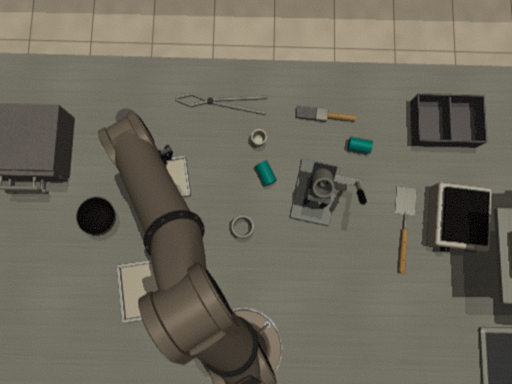

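```bash
cat > ov.py <<'E'
from h import *
f=sys.argv[1];bz=float(sys.argv[2])
p,Rm,o=cur();c=read_camera('scene');im=c['pixels']
x,y=p[:2]
if len(sys.argv)>4: x,y=float(sys.argv[3]),float(sys.argv[4])
u=proj(c,[[x,y,bz+.037]])[0];x0,y0=int(u[0]-40),int(u[1]-35);s=9
a=cv2.resize(im[y0:y0+70,x0:x0+80],None,fx=s,fy=s,interpolation=cv2.INTER_CUBIC)
th=np.linspace(0,2*np.pi,60)
for z,col in((bz,(0,0,255)),(bz+.074,(0,255,0))):
    q=proj(c,np.c_[x+.0225*np.cos(th),y+.0225*np.sin(th),0*th+z])
    cv2.polylines(a,[np.int32((q-[x0,y0]+.5)*s)],True,col,1)
cv2.imwrite('pics/'+f+'.png',a)
E
python3 ov.py ov1 $(python3 -c "print(.1794-.037)")
```

```text
(no output)
```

View pics/ov1.png

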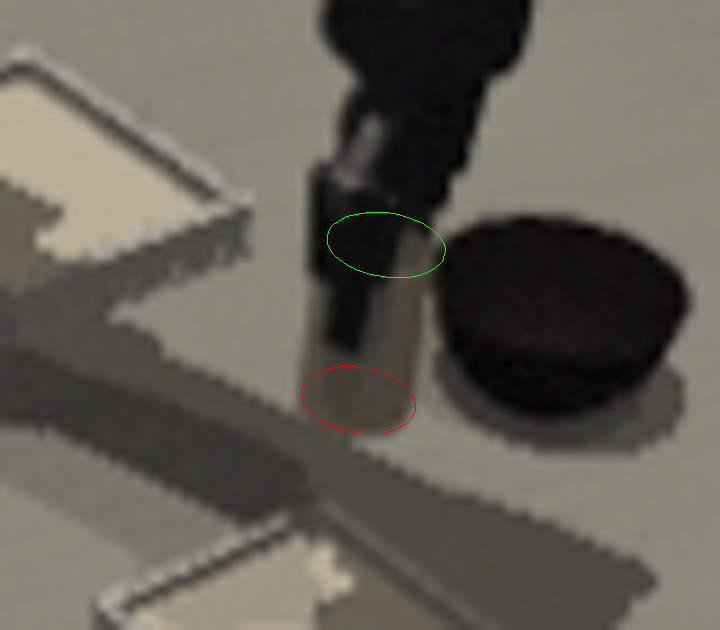

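jog_arm:
  dp:
    - [0,0,0.6]
    - [0,0,1.3]
    - [0,0,2.0]
    - [0,0,2.6]
    - [0,0,3.0]
  angular:
    - [0,0,0]
    - [0,0,0]
    - [0,0,0]
    - [0,0,0]
    - [0,0,0]
  claw: [40,40,40,40,40]

```text
t: 14.6
eef_pos: [0.5306, 0.251, 0.1047]
tool_rot: [0.001, 0.956, 0.293, 0.001]
contact_force: [0.4, 0.2, -2.1]
gripper_width: 0.522
```

jog_arm:
  dp:
    - [0,0,0.4]
    - [0,0,0.7]
    - [0,0,1.0]
    - [0,0,1.2]
    - [0,0,1.3]
  angular:
    - [0,0,0]
    - [0,0,0]
    - [0,0,0]
    - [0,0,0]
    - [0,0,0]
  claw: [40,40,40,40,40]

```text
t: 15.1
eef_pos: [0.5308, 0.2518, 0.0732]
tool_rot: [0.001, 0.956, 0.294, 0.001]
contact_force: [0.1, -0.5, -2.5]
gripper_width: 0.515
```

```bash
python3 - <<'E'
from h import *
p,Rm,o=cur();print(p,Rm[:,2],o['contact_force'],o['t'])
E
python3 ov.py ov2 .035
```

```text
[0.53080349 0.2517822  0.0731887 ] [ 0.00292997 -0.00168745 -0.99999428] [ 0.12166831 -0.46931571 -2.49287142] 15.1
```

View pics/ov2.png

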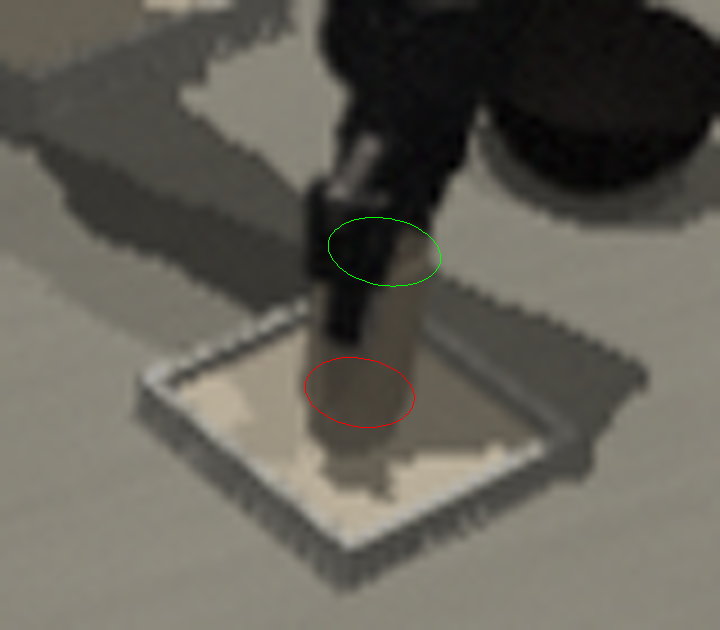

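```bash
python3 - <<'E'
from h import *
p,Rm,o=cur();c=read_camera('scene');im=c['pixels']
u=proj(c,[[p[0],p[1],.065]])[0].astype(int);print(u)
a=im[u[1]-22:u[1]+28,u[0]-25:u[0]+25].astype(float)
a=np.clip((a/255)**.6*255*1.1,0,255).astype(np.uint8)
cv2.imwrite('pics/z1.png',cv2.resize(a,None,fx=12,fy=12,interpolation=cv2.INTER_LANCZOS4)); print(u-[25,22])
E
```

```text
[321 204]
[296 182]
```

View pics/z1.png

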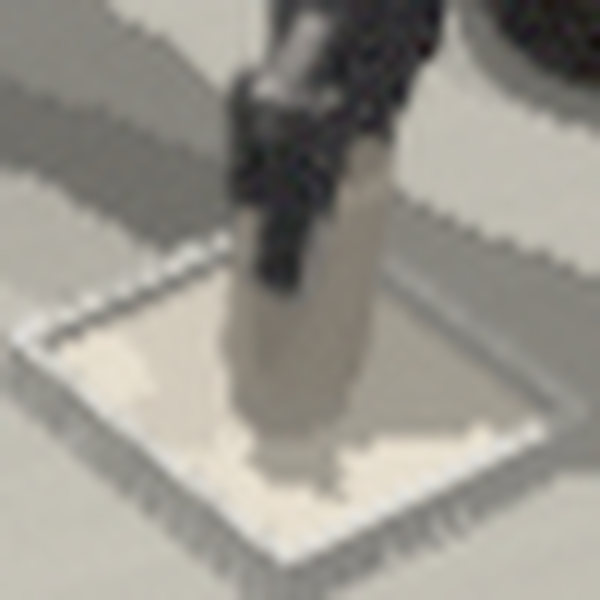

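jog_arm:
  dp:
    - [0,0,0.12]
    - [0,0,0.24]
    - [0,0,0.36]
    - [0,0,0.46]
    - [0,0,0.54]
  angular:
    - [0,0,0]
    - [0,0,0]
    - [0,0,0]
    - [0,0,0]
    - [0,0,0]
  claw: [40,40,40,40,40]

```text
t: 15.7
eef_pos: [0.5309, 0.2517, 0.0598]
tool_rot: [0.001, 0.956, 0.293, 0.001]
contact_force: [-0.1, 0.0, -2.2]
gripper_width: 0.516
```

jog_arm:
  dp:
    - [0,0,0.03]
    - [0,0,0.06]
    - [0,0,0.09]
    - [0,0,0.12]
    - [0,0,0.12]
  angular:
    - [0,0,0]
    - [0,0,0]
    - [0,0,0]
    - [0,0,0]
    - [0,0,0]
  claw: [40,40,40,40,40]

```text
t: 16.2
eef_pos: [0.5309, 0.2517, 0.057]
tool_rot: [0.001, 0.956, 0.293, 0.001]
contact_force: [-0.9, 0.3, -2.3]
gripper_width: 0.517
```

jog_arm:
  dp:
    - [0,0,0.03]
    - [0,0,0.06]
    - [0,0,0.08]
    - [0,0,0.08]
    - [0,0,0.08]
  angular:
    - [0,0,0]
    - [0,0,0]
    - [0,0,0]
    - [0,0,0]
    - [0,0,0]
  claw: [40,40,40,40,40]

```text
t: 16.7
eef_pos: [0.531, 0.2517, 0.0551]
tool_rot: [0.001, 0.956, 0.293, 0.001]
contact_force: [-0.5, 0.5, -1.6]
gripper_width: 0.517
```

```bash
python3 - <<'E'
from h import *
p,Rm,o=cur();print(p,Rm[:,2],o['contact_force'],o['t'])
E
python3 ov.py ov3 .014
```

```text
[0.53095421 0.25174958 0.05506402] [ 0.00315383 -0.00158192 -0.99999378] [-0.5196152   0.53473326 -1.63216088] 16.7
```

View pics/ov3.png

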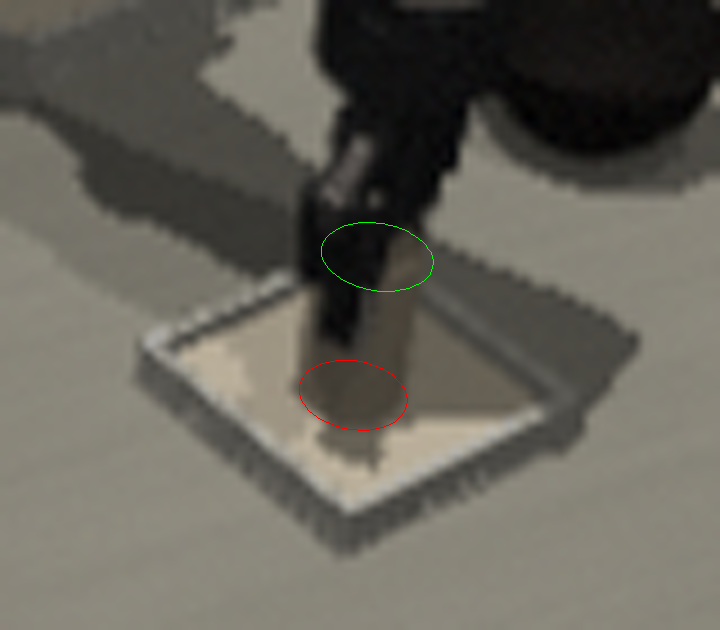

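jog_arm:
  dp:
    - [0,0,0.02]
    - [0,0,0.04]
    - [0,0,0.06]
    - [0,0,0.06]
    - [0,0,0.06]
  angular:
    - [0,0,0]
    - [0,0,0]
    - [0,0,0]
    - [0,0,0]
    - [0,0,0]
  claw: [40,40,40,40,40]

```text
t: 17.25
eef_pos: [0.531, 0.2518, 0.0536]
tool_rot: [0.001, 0.956, 0.293, 0.001]
contact_force: [-0.5, 0.6, -1.6]
gripper_width: 0.514
```

jog_arm:
  dp:
    - [0,0,0.02]
    - [0,0,0.04]
    - [0,0,0.06]
    - [0,0,0.06]
    - [0,0,0.06]
  angular:
    - [0,0,0]
    - [0,0,0]
    - [0,0,0]
    - [0,0,0]
    - [0,0,0]
  claw: [40,40,40,40,40]

```text
t: 17.75
eef_pos: [0.5315, 0.2521, 0.0533]
tool_rot: [0.001, 0.956, 0.293, 0.002]
contact_force: [-2.4, -0.4, 8.9]
gripper_width: 0.514
```

Contact was felt: force z went from -2 to +9 N with TCP z at 0.0533, so the mould is on the floor. Opening gently.

jog_arm:
  dp:
    - [0,0,-0.03]
    - [0,0,-0.03]
    - [0,0,-0.03]
    - [0,0,-0.03]
    - [0,0,-0.03]
  angular:
    - [0,0,0]
    - [0,0,0]
    - [0,0,0]
    - [0,0,0]
    - [0,0,0]
  claw: [40,44,47,50,54]
  grip_force: 20

```text
t: 18.25
eef_pos: [0.5309, 0.2517, 0.0526]
tool_rot: [0.001, 0.956, 0.293, 0.001]
contact_force: [-0.6, -0.0, 0.1]
gripper_width: 0.628
```

jog_arm:
  dp:
    - [0,0,0]
    - [0,0,0]
    - [0,0,0]
    - [0,0,0]
    - [0,0,0]
  angular:
    - [0,0,0]
    - [0,0,0]
    - [0,0,0]
    - [0,0,0]
    - [0,0,0]
  claw: [60,65,70,75,80]

```text
t: 18.75
eef_pos: [0.531, 0.2518, 0.0528]
tool_rot: [0.001, 0.956, 0.293, 0.001]
contact_force: [-0.7, -0.2, -0.4]
gripper_width: 0.938
```

```bash
python3 ov.py ov4 .014; python3 - <<'E'
from h import *
p,Rm,o=cur();print(p,o['contact_force'],o['t'],o['gripper_width'])
E
```

```text
[0.53097623 0.25174435 0.05282198] [ 0.1514456  -0.19992326 -0.65690067] 18.8 0.9393840011148821
```

View pics/ov4.png

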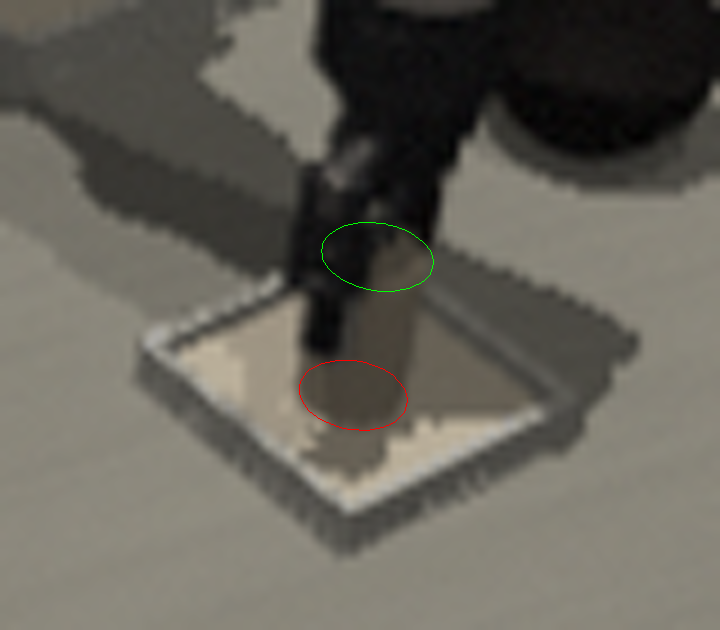

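Released. The mould stands in the tray with its base at crop (355,395). Retreating straight up, slowly at first.

jog_arm:
  dp:
    - [0,0,-0.2]
    - [0,0,-0.5]
    - [0,0,-0.9]
    - [0,0,-1.4]
    - [0,0,-2.0]
  angular:
    - [0,0,0]
    - [0,0,0]
    - [0,0,0]
    - [0,0,0]
    - [0,0,0]
  claw: [85,85,85,85,85]

```text
t: 19.3
eef_pos: [0.5308, 0.2518, 0.1041]
tool_rot: [0.001, 0.956, 0.293, 0.001]
contact_force: [-0.8, 0.3, 0.0]
gripper_width: 0.995
```

jog_arm:
  dp:
    - [0,0,-1]
    - [0,0,-2.2]
    - [0,0,-3.5]
    - [0,0,-4.8]
    - [0,0,-6]
  angular:
    - [0,0,0]
    - [0,0,0]
    - [0,0,0]
    - [0,0,0]
    - [0,0,0]
  claw: [85,85,85,85,85]

```text
t: 19.8
eef_pos: [0.5304, 0.2521, 0.2559]
tool_rot: [0.001, 0.956, 0.293, 0.002]
contact_force: [0.9, -0.2, 1.0]
gripper_width: 0.994
```

```bash
python3 ov.py ov5 .014 .531 .252; python3 - <<'E'
from h import *
c=snap('top','t12');s=snap('scene','s12')
E
```

```text
(no output)
```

View pics/ov5.png

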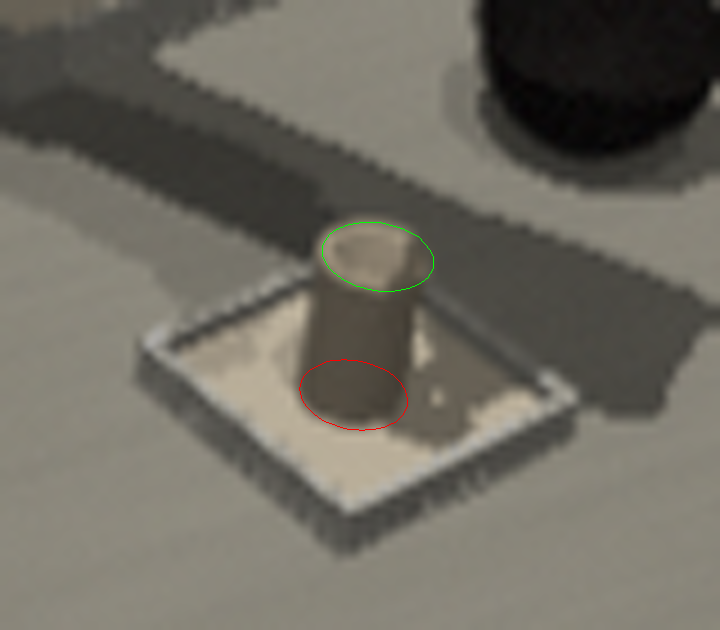

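View pics/t12.png

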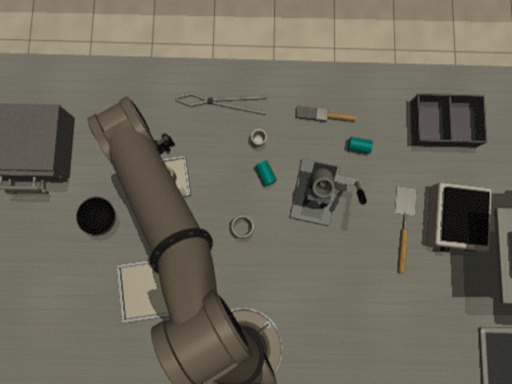

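View pics/s12.png

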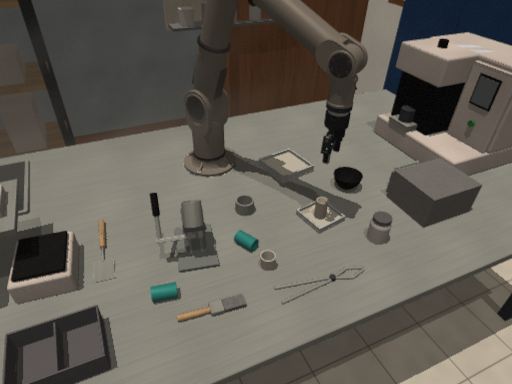

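The scene shows the mould standing in the small tray with its base at scene(321,216), and the bystanders are unmoved. The overlay's top edge is about 1 px off, so I'll clear the arm and check the tilt from above.

jog_arm:
  dp:
    - [-1.3,1.2,-0.4]
    - [-2.6,2.4,-0.8]
    - [-3.9,3.6,-1.2]
    - [-5.2,4.9,-1.6]
    - [-6.6,6.1,-2]
  angular:
    - [0,0,0]
    - [0,0,0]
    - [0,0,0]
    - [0,0,0]
    - [0,0,0]
  claw: [85,85,85,85,85]

```text
t: 20.45
eef_pos: [0.478, 0.0314, 0.3029]
tool_rot: [0.001, 0.956, 0.293, 0.001]
contact_force: [1.2, 0.1, -0.4]
gripper_width: 0.998
```

```bash
python3 - <<'E'
from h import *
import pickle
d={n:snap(n,n+'13') for n in('scene','top')};pickle.dump(d,open('c13.pkl','wb'))
out=[]
for n,u in(('top',(168,179)),('scene',(321,211))):
    x0,y0=u[0]-25,u[1]-25
    a=cv2.resize(d[n]['pixels'][y0:y0+50,x0:x0+50],None,fx=8,fy=8,interpolation=cv2.INTER_CUBIC)
    a=np.clip((a/255.)**.6*280,0,255).astype(np.uint8); print(n,x0,y0); out.append(a)
cv2.imwrite('pics/z13.png',np.hstack(out)); print(get_obs()['eef_pos'],get_obs()['t'])
E
```

```text
top 143 154
scene 296 186
[0.47786801 0.02648453 0.30399119] 20.55
```

View pics/z13.png

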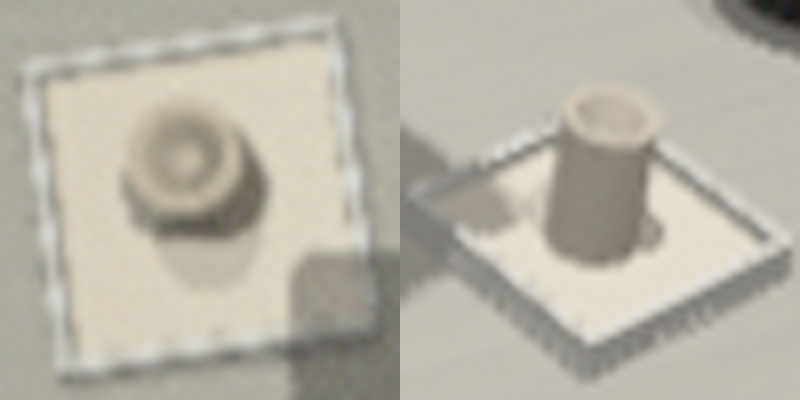

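```bash
python3 - <<'E'
from h import *
import pickle
d=pickle.load(open('c13.pkl','rb'))
th=np.linspace(0,2*np.pi,80)
for x,y in((.531,.252),(.533,.255),(.529,.248)):
  im=[]
  for n,(x0,y0) in(('top',(143,154)),('scene',(296,186))):
    a=cv2.resize(d[n]['pixels'][y0:y0+50,x0:x0+50],None,fx=8,fy=8,interpolation=cv2.INTER_CUBIC)
    for z,c in((.014,(0,0,255)),(.088,(0,255,0))):
        q=proj(d[n],np.c_[x+.0225*np.cos(th),y+.0225*np.sin(th),0*th+z])
        if n=='top' and z>.05 or n=='scene': print((x,y),n,z,((q-[x0,y0]+.5)*8).min(0).round(),((q-[x0,y0]+.5)*8).max(0).round())
        cv2.polylines(a,[np.int32((q-[x0,y0]+.5)*8)],True,c,1)
    # tray floor square check
    im.append(a)
  cv2.imwrite('pics/z14_%d.png'%(x*1000),np.hstack(im))
E
```

```text
(0.531, 0.252) top 0.088 [119. 104.] [235. 218.]
(0.531, 0.252) scene 0.014 [147. 208.] [243. 270.]
(0.531, 0.252) scene 0.088 [166.  86.] [266. 147.]
(0.533, 0.255) top 0.088 [111.  98.] [228. 213.]
(0.533, 0.255) scene 0.014 [154. 209.] [250. 271.]
(0.533, 0.255) scene 0.088 [174.  87.] [274. 148.]
(0.529, 0.248) top 0.088 [129. 109.] [246. 223.]
(0.529, 0.248) scene 0.014 [137. 208.] [233. 270.]
(0.529, 0.248) scene 0.088 [157.  85.] [256. 147.]
```

View pics/z14_529.png

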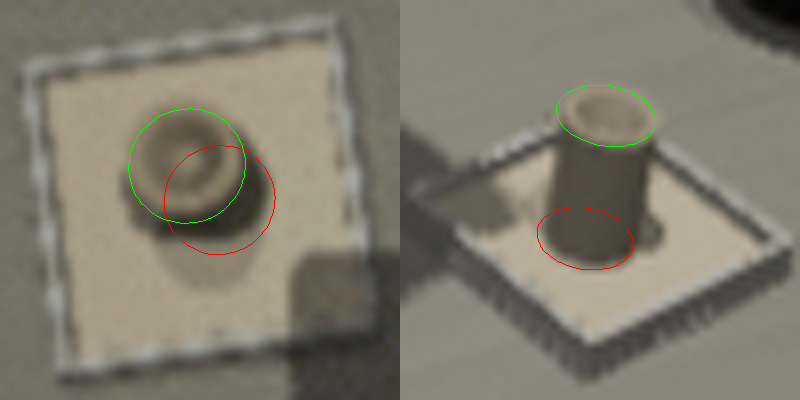

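The upright cylinder model fits both views to about 0.5 px, roughly 2 mm or 0.02 rad. The funnel is up, the base is on the floor about 5 mm from the tray centre, and the arm is clear. Handing in.

```bash
python3 -c "
from station import *
print(get_obs()['t']);print(hand_in())"
```

```text
20.55
the job is handed in; nothing more can be done
None
```

The mould is standing upright, funnel up, in the smaller tray and released, and I handed the job in at about 20.6 s of the 54 s limit. I gripped the handle and raised the rod along its slant to a travel of about 0.061 m, which pushed the mould about 42 mm out of the flask. I then drew it out along the bore, turned it upright, and lowered it until the wrist felt the floor at about 11 N before opening the fingers.

**Last checks:**
- **Position:** both cameras put the mould about 5 mm from the tray centre, upright to within about 0.02 rad.
- **Clearance:** the arm was clear of everything, and the bystanders looked unmoved in the pictures. I did not measure their shift.

**Disagreements:**
- **Top-edge offset:** the first overlay after release put the mould's top edge about 1 px off, which could have meant a tilt of 0.04 rad. The clearer second view showed only about 0.5 px, within picture and calibration noise.
- **Grip depth:** the mould sat about 2–3 mm lower in the fingers than I had predicted, so I relied on the felt contact for the floor height.

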